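Clamp a hardness test block in a ratchet clamp

ROBOT

A 6-joint arm with a two-finger parallel gripper is mounted at the origin on a cart in front of the work surface, level with it; the furniture and walls round the work are solid. World frame = base frame: x ahead of the robot, y to its left, z up, the work surface at z = 0. Lengths are in m, angles in rad, forces in N, time in s.
With the tool pointing down it reaches from about 0.35 to 0.875 m from the base axis. Payload 4.2 kg.
Tool frame: the origin (TCP) lies midway between the tips of the shut fingers; the grasp point (between the pads) lies grasp_offset behind it (grasp_offset is the distance from the TCP to the grasp point, in m); z points along the fingers, x is the direction in which the jaws open and shut, and the axes are right-handed (so a half turn about z gives the same grasp; the last joint's range is limited). The gripper opens to 85 mm and grips with 20 to 120 N. Pads are 22 mm wide; open, the fingers measure 114 mm over their backs; the gripper's body (76 mm by 85 mm) begins 54 mm behind the grasp point. The pads swing forward as they close: fully open they stand 13 mm farther back than shut.
Start: joints at [-1.078, 0.385, 0.008, 0, -1.194, -0.259], TCP at [0.145, -0.608, 0.231] pointing down, gripper open.
Joint ranges: [-3.14, 3.14], [-1.21, 2.06], [-1.07, 1.41], [-3.16, 2.05], [-2.99, -0.16], [-3.1, 3.1]. Speed limits (rad/s): [2.79, 2.79, 3.14, 3.14, 3.14, 3.14].

INTERFACE

Orientations are given as a unit quaternion [w, x, y, z].
In Python, from bench import state, snapshot, camera_info, sign_off, grasp_offset gives the robot as it stands.
- The arm moves only by the tool jog_arm, never from a script. Its arguments are lists of equal length, an entry for each row: "offset": the shift along the tool's x, y, z in units of 30 mm (1.0 is 30 mm), a list of three; "turn": the turn about the tool's z in units of 5 degrees (1.0 is 5 degrees). A call has 1 to 20 rows; each row is the pose to reach, as a shift and turn from the pose commanded when the call began, along the tool's axes at that moment; what a row does not reach only later rows make up. A row lasts 1/12 s, in which the tool goes at most 41.7 mm and 7.16 degrees, less where a joint would pass 70% of its speed; a pose out of reach is approached as far as the arm can. A call with a gripper value outside its range is refused whole. "jaw" is the closure, from -1 (fully open) to 1 (shut), set as the call begins (left out, the last holds). The fingers move at their own pace and stop on an object; the grip force is fixed at half the most. Time passes only in rows, so rows that repeat a pose let the fingers close. It gives the time, the measured TCP pose, the force and the opening at its end, in the units of the state.
- state(): the state, without advancing time (a new reading comes with each control period).
- snapshot(name): name is "side" or "top" or "wrist"; returns (picture, depth): 480x640x3 uint8, red, green, blue; 480x640 float32, m along the optical axis (not along the pixel's ray), 0 where there is no reading.
- camera_info(name): a dict with "fx", "fy", "cx", "cy" (pixels), "camera_from_world" (4x4, takes a point from world to camera coordinates). Camera axes: x right, y up, looking along -z (the intrinsics and any distortion apply to the point x, -y, -z); pixel columns grow to the right and rows downward; lengths in m; the calibration is good to about 2 mm. A picture is of the moment at which its call begins: read the wrist's pose just before it. camera_info takes no time and is no camera call; for the wrist camera it gives the pose at the moment of the call.
- sign_off(): hands the job in, once; it reports no verdict.
The state is a dict: "time": time; "joints": joint angles; "dq": joint speeds; "joint_efforts": joint torques, N m; "tool_pos": TCP position; "orientation": TCP orientation; "contact_force": force on the tool from outside, world axes, zero at the start; "wrist_torque": the same for the moment, N m; "gripper_width": opening from 0.0 (shut) to 1.0 (fully open).
Only numpy, scipy, OpenCV 4.12 (cv2) and the standard library are available. Lean on these libraries where they do the work, as an engineer would, in place of code of your own. Each camera call takes 0.05 s, during which the arm holds its last target. There are 200 camera calls.

TASK

Clamp the hardness block for a rebound test. Pull the knob of the ratchet clamp up to free its pawl and, holding it up, turn it right back to open the jaw, then let it down; lay the block flat on the clamp's anvil, lengthwise between the jaws; then turn the knob clockwise one click at a time until the spring pad holds the block firmly, with about 10 N, without over-tightening it.

Things in the scene. Friction and masses are not known exactly. Their poses are not given: they have to be found in the camera images.
- clamp: ratchet clamp: grey fixture fixed, on 4 mm rubber feet; base plate 90 mm (x) by 260 mm (y) by 12 mm. Origin under the plate; z up, y runs along it from the knob (axis at y = -80 mm) to the dark fixed jaw (inner face at y = +110 mm, top at z = 32 mm, 48 mm wide in x). But for the knob nothing of it is higher than 42 mm
- clamp_seat (a point): where the block belongs, in the clamp's axes: on top of the anvil (steel, 50 mm wide in x, 22 mm above the worktop), 30 mm from the fixed jaw: the middle of the underside of a block that touches the fixed jaw. The base plate beside the anvil lies 6 mm lower and reaches 45 mm to either side
- jaw_top (a point): top of the sliding jaw (40 mm above the worktop), which carries on a stud a sprung pad facing the fixed jaw. Fully open, 67 to 84 mm are left between pad and fixed jaw, as the stud is screwed out (set by hand, unknown). The pad touches with 2 N and adds 1.0 N per mm; 6 to 14 N at rest is right, which the second click after first touch gives; 20 N marks the block
- knob (a joint): knob angle, rad: 0 = right back at its stop, jaw fully open; grows clockwise seen from above, closing the jaw 20 mm per rad. 1.35 to 1.5 at the start: too far closed for the block. Clicks at multiples of 0.262 rad (5.2 mm, 5.2 N once pressing); let go, it rests 0.01 to 0.05 short of the last one. Turning takes 0.03 to 0.1 N m, plus 0.02 N m per N on the pad
- knob_lift (a joint): how far the knob is pulled up, m: 0 = down, held by a spring (6 N), the pawl engaged: it clicks forward but must not be forced back. Upper stop at 0.008 (8 N). From 0.006 up the pawl is free and the knob turns both ways; let go, it springs down again
- knob_grip (a point): the knob's black bar grip, 48 mm long (this point's x axis), 12 mm thick (y), 29 mm tall; the point lies on the vertical turning axis, 15 mm above the bar's lower edge and 14 mm under its top, and rises and turns with the knob; at knob 0 its axes are the clamp's. Under the bar are a skirt of 40 mm diameter and the toothed wheel of 58 mm
- block_centre (a point): test block: ground steel slab 45 mm (x) by 60 mm (y) by 15 mm high, about 0.3 kg, flat on the worktop to the left of the clamp; the point is its centre, half-way up. In the clamp its 60 mm length lies along the clamp's y, either way round
- rebound_meter: bystander: hand-held meter with keys, 148 x 68 x 30 mm, behind the clamp; origin under its middle
- impact_device: bystander: grey stepped rod-shaped device, 126 mm long, 24 mm thick, lying behind the clamp; origin under its middle
- disc_0: bystander: steel disc 38 mm across, 14 mm high, on the right; origin under its middle
- disc_1: bystander: steel disc 33 mm across, 9 mm high, on the right; origin under its middle
There are look-alikes about, which are no part of the job. Leave any black or brown look-alike of the part that bears block_centre alone.

How it is judged:
On the way, in this order (a step that is already met when the one before it is completed fails the run):
1. the knob is pulled up, its pawl free, and turned right back, so that the jaw is fully open (value of joint knob_lift above 0.004 m and value of joint knob below 0.15 rad), for 0.1 s.
2. the block lies flat on the anvil between the jaws (z of block_centre in the frame of clamp_seat between 0.005 and 0.0095 m and horizontal distance between block_centre and clamp_seat below 0.016 m), for 0.2 s.
At the end, for the whole second after the job is handed in: The block lies flat on the anvil, its centre within 8 mm of the seat and square to the jaws within 3.4 degrees; the pad presses it with 6 to 14 N; the knob is down on its pawl (within 1.5 mm); nothing moves. Over 20 N on the block, 25 N on the pawl, or bystanders moved 20 mm, fail (contact force between jaw_pad_c0 and block between 6 and 14 N and z of block_centre in the frame of clamp_seat between 0.005 and 0.0095 m and horizontal distance between block_centre and clamp_seat below 0.008 m and angle between the y axis of block_centre and the y axis of clamp_seat, either way round below 0.06 rad and value of joint knob_lift below 0.0015 m and linear speed of block below 0.01 m/s); the robot touches nothing.
It fails at once if the pad presses the block with more than 20 N (contact force between jaw_pad_c0 and block above 20 N).
It fails at once if the knob is forced backwards against the engaged pawl: more than 25 N on the pawl (contact force between pawl and knob_lift above 25 N).
It fails at once if a bystander is moved by more than 20 mm (distance of any of rebound_meter, impact_device, disc_0, disc_1 from where it was at the start of the episode above 0.02 m).
It also fails if it takes over 72 s, if anything falls off the work surface, if the arm or the gripper's body presses on something with over 40 N, if the wrist force passes 120 N, or if a joint passes its speed limit or range.

## Working session

There is one attempt and no reset: what is moved stays moved. The work goes in short steps, Python scripts to look and compute and a tool call to move; the robot and the scene stay as the last step left them, time stands still between calls to the robot, and variables do not carry over. Pictures are saved under pics/ and viewed, about 8 in all and at most 12, crops included, and the job is handed in when it is done.

Besides the shell and the picture viewer there is one more tool, called after "Emit:" as name(argument=value, ...), one argument or row to a line, values as JSON. jog_arm: Moves the arm, as the interface text tells. Its arguments: {"type":"object","properties":{"offset":{"type":"array"},"turn":{"type":"array"},"jaw":{"type":"number"}},"required":["offset","turn"]}

```bash
ls; mkdir -p pics; python3 - <<'E'
from bench import *
import cv2,numpy as np
print(state(),grasp_offset)
for n in("top","side"):
    p,d=snapshot(n); cv2.imwrite(f"pics/{n}0.png",p[:,:,::-1]); np.save(f"{n}0.npy",d)
    c=camera_info(n); print(n,{k:(np.round(v,4).tolist()) for k,v in c.items()})
E
```

```text
pics
{'time': 0.0, 'joints': array([-1.07841029e+00,  3.85550293e-01,  6.59658703e-03, -5.15138960e-04,
       -1.19396596e+00, -2.58601416e-01]), 'dq': array([ 0.000587  ,  0.00065501, -0.0003655 , -0.00065169,  0.00127972,
        0.00106185]), 'joint_efforts': array([ 1.40220487e-03, -3.92287695e+01,  1.88402510e+01,  4.18599889e+00,
       -4.50517211e-03,  8.22660212e-06]), 'tool_pos': array([ 0.14467355, -0.60741839,  0.23021151]), 'orientation': array([-8.78316296e-04,  6.19888356e-01,  7.84689264e-01,  6.42663560e-04]), 'contact_force': array([0.41092654, 0.67040904, 0.14189273]), 'wrist_torque': array([ 0.03124325, -0.0446855 , -0.04061412]), 'gripper_width': 0.9939673061451532} 0.0187
top {'fx': 453.5035, 'fy': 453.5035, 'cx': 319.612, 'cy': 239.8456, 'camera_from_world': [[0.026, -0.9997, 0.0047, 0.0015], [0.9856, 0.0264, 0.1672, -0.5155], [-0.1672, 0.0003, 0.9859, -1.1018], [0.0, 0.0, 0.0, 1.0]]}
side {'fx': 506.7168, 'fy': 506.7168, 'cx': 309.668, 'cy': 234.0614, 'camera_from_world': [[0.9185, -0.395, -0.018, -0.4991], [0.1923, 0.4066, 0.8931, -0.1761], [-0.3454, -0.8238, 0.4494, -1.2611], [0.0, 0.0, 0.0, 1.0]]}
```

View pics/top0.png

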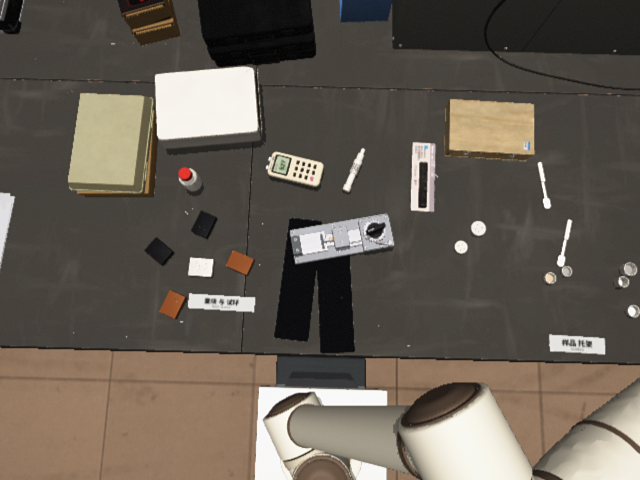

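View pics/side0.png

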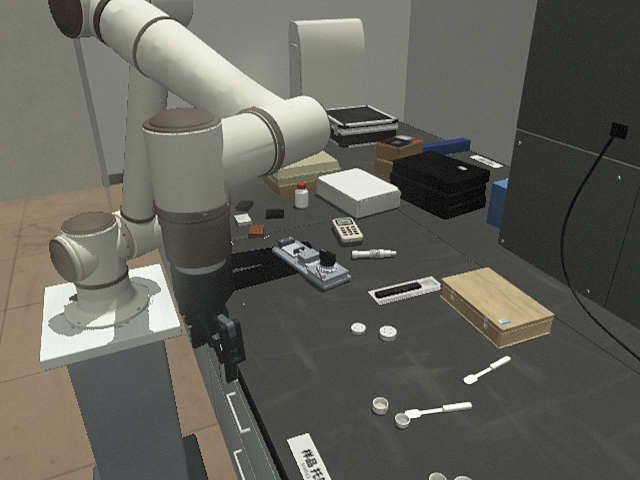

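Candidates for the block, in top-view pixels: silver-white slab (200,267), black (204,224) and (159,251), brown (240,262) and (172,305). Ground steel means the one at (200,267). I'll check it and the clamp in one crop.

```bash
cat > h.py <<'E'
from bench import *
import cv2,numpy as np
def ray(n,uv,z,c=None):
    c=c or camera_info(n); M=np.array(c["camera_from_world"]); R=M[:3,:3]; o=-R.T@M[:3,3]
    uv=np.atleast_2d(uv).astype(float)
    d=np.c_[(uv[:,0]-c["cx"])/c["fx"],-(uv[:,1]-c["cy"])/c["fy"],-np.ones(len(uv))]@R
    return o+d*((z-o[2])/d[:,2])[:,None]
def rect(P):
    """min area rect of metric points -> centre, sizes, long-axis angle deg"""
    (c,(w,h),a)=cv2.minAreaRect((P[:,:2]*1000).astype(np.float32))
    if w<h: w,h,a=h,w,a+90
    return np.round([c[0]/1000,c[1]/1000],4),(round(w,1),round(h,1)),round((a+90)%180-90,2)
def blobs(mask,amin=50):
    n,l,s,ce=cv2.connectedComponentsWithStats(mask.astype(np.uint8))
    return [(s[i],ce[i],np.argwhere(l==i)[:,::-1]) for i in range(1,n) if s[i][4]>=amin]
E
python3 - <<'E'
from h import *
p=cv2.imread("pics/top0.png"); d=np.load("top0.npy")
cv2.imwrite("pics/crop0.png",cv2.resize(p[200:325,140:400],None,fx=3,fy=3,interpolation=cv2.INTER_CUBIC))
hsv=cv2.cvtColor(p,cv2.COLOR_BGR2HSV); m=np.zeros(p.shape[:2],bool); m[200:325,140:400]=1
w=m&(hsv[...,2]>190)&(hsv[...,1]<50)
for s,c,uv in blobs(w): print("white",s,c,rect(ray("top",uv,0.015)),np.median(d[uv[:,1],uv[:,0]]))
w=m&(hsv[...,2]>95)&(hsv[...,1]<80); w=cv2.morphologyEx(w.astype(np.uint8),cv2.MORPH_CLOSE,np.ones((5,5)))
for s,c,uv in blobs(w,300): print("grey",s,c,rect(ray("top",uv,0.016)))
print("knob",ray("top",[375,230],0.06))
E
```

```text
white [361 215  33  30 319] [380.12225705 229.12225705] (array([ 0.5462, -0.131 ]), (79.7, 74.9), 11.17) 1.1569982
white [ 291  224   71   31 1153] [326.28013877 237.3226366 ] (array([ 0.5273, -0.0009]), (175.6, 67.0), -78.19) 1.167107
white [364 239  15  11  69] [370.05797101 244.88405797] (array([ 0.5073, -0.1145]), (40.2, 23.4), 69.32) 1.1533478
white [342 246  21   8  82] [353.04878049 249.84146341] (array([ 0.4954, -0.0689]), (53.4, 12.0), -74.36) 1.1690929
white [188 258  25  19 402] [200.31343284 266.61442786] (array([0.4426, 0.3187]), (59.2, 44.6), 85.79) 1.161578
white [188 293  67  19 779] [221.14634146 302.17073171] (array([0.3542, 0.26  ]), (167.0, 35.4), 87.96) 1.1614738
grey [ 290  213  105   51 3300] [339.76151515 238.20181818] (array([ 0.527 , -0.0422]), (262.5, 90.7), -78.33)
grey [188 257  26  20 469] [200.34328358 266.50746269] (array([0.4426, 0.3183]), (63.1, 48.5), 87.42)
grey [ 187  293   69   20 1036] [221.31081081 302.41602317] (array([0.3533, 0.2595]), (171.4, 38.5), 87.96)
knob [[ 0.54107343 -0.12260833  0.06      ]]
```

View pics/crop0.png

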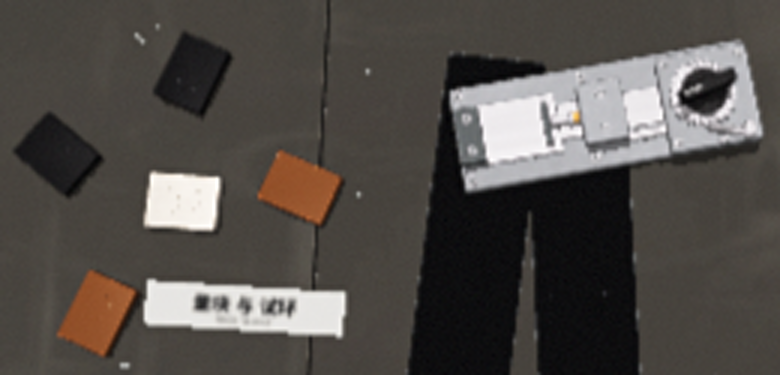

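Crop: the silver slab lies at (200,267) full-frame, long side sideways. The clamp's knob is on the right at (375,230), with the bar at about -68° yaw; the dark fixed jaw is on the left at (296,245). Next, knob height from depth and the move numbers.

```bash
cat >> h.py <<'E'
def pts(n,d,uv,c=None):
    c=c or camera_info(n); M=np.array(c["camera_from_world"]); z=d[uv[:,1],uv[:,0]]; k=z>0; uv=uv[k]; z=z[k]
    P=np.c_[(uv[:,0]-c["cx"])/c["fx"]*z,-(uv[:,1]-c["cy"])/c["fy"]*z,-z]
    return (P-M[:3,3])@M[:3,:3]
def go(target,yaw=None):
    """print offset/turn (jog units) from the present pose to a world TCP target / tool-x yaw (deg, mod 180)"""
    from scipy.spatial.transform import Rotation as Ro
    s=state(); R=Ro.from_quat(np.roll(s["orientation"],-1)).as_matrix()
    y0=np.degrees(np.arctan2(R[1,0],R[0,0])); o=R.T@(np.array(target)-s["tool_pos"])/0.03
    print("t",round(s["time"],2),"tcp",np.round(s["tool_pos"],4),"yaw",round(y0,2),"offset",np.round(o,3),
      "turn",None if yaw is None else np.round(-((yaw-y0+90)%180-90)/5,3),"tilt",np.round(R[:,2],4))
E
python3 - <<'E'
from h import *
p=cv2.imread("pics/top0.png"); d=np.load("top0.npy")
g=cv2.cvtColor(p,cv2.COLOR_BGR2GRAY); m=np.zeros(g.shape,bool); m[214:244,360:392]=1
for s,c,uv in blobs(m&(g<70),20):
    P=pts("top",d,uv); print(s,c,np.percentile(P[:,2],[5,50,75,90,97])); print(rect(ray("top",uv,np.percentile(P[:,2],90))))
for n,(u,v) in dict(anvil=(305,245),block=(200,267),table=(260,285)).items():
    uv=np.argwhere(np.ones((5,5)))+[u-2,v-2]; print(n,np.median(pts("top",d,uv)[:,2]))
go([0.51,-0.12,0.2],20)
c=camera_info("wrist");M=np.array(c["camera_from_world"]);print("wcam pos",-M[:3,:3].T@M[:3,3],M[:3,:3],c["fx"])
E
```

```text
[366 223  19  15 177] [375.29943503 229.5819209 ] [0.05133939 0.06027312 0.08104963 0.08288488 0.08498574]
(array([ 0.5404, -0.1198]), (42.6, 33.8), -25.73)
anvil 0.021667364877838727
block 0.013786608877821313
table 0.00036570581781707217
t 0.1 tcp [ 0.1447 -0.6075  0.2303] yaw 103.39 offset [12.986 15.609  1.035] turn 16.677 tilt [-6.0e-04  1.9e-03 -1.0e+00]
wcam pos [ 0.06474661 -0.62679675  0.37253667] [[-0.23182841  0.9727552   0.00170643]
 [-0.92211829 -0.21920126 -0.31882387]
 [-0.30976353 -0.07548596  0.94781244]] 376.59785937333453
```

Emit:
jog_arm(
  offset=[
    [12.72,16.68,1.7],
    [12.72,16.68,1.7],
    [12.72,16.68,1.7],
    [12.72,16.68,1.7],
    [12.72,16.68,1.7],
    [12.72,16.68,1.7],
    [12.72,16.68,1.7],
    [12.72,16.68,1.7],
    [12.72,16.68,1.7],
    [12.72,16.68,1.7],
    [12.72,16.68,1.7],
    [12.72,16.68,1.7],
    [12.72,16.68,1.7],
    [12.72,16.68,1.7],
    [12.72,16.68,1.7],
    [12.72,16.68,1.7],
    [12.72,16.68,1.7],
    [12.72,16.68,1.7],
    [12.72,16.68,1.7],
    [12.72,16.68,1.7],
  ],
  turn=[16.7,16.7,16.7,16.7,16.7,16.7,16.7,16.7,16.7,16.7,16.7,16.7,16.7,16.7,16.7,16.7,16.7,16.7,16.7,16.7],
)

```text
time: 1.77
tool_pos: [0.5424, -0.1213, 0.18]
orientation: [-0.0, 0.985, 0.172, -0.001]
contact_force: [-0.1, 0.2, -0.2]
gripper_width: 1.001
```

```bash
python3 - <<'E'
from h import *
go([0.543,-0.1205,0.18],20); print(state()["joints"])
c=camera_info("wrist"); p,d=snapshot("wrist"); cv2.imwrite("pics/w1.png",p[:,:,::-1]); np.save("w1.npy",d); np.save("w1c.npy",c,allow_pickle=True)
g=p.max(2).astype(int)
uv=np.argwhere((g<75)&(d>0))[:,::-1]; P=pts("wrist",d,uv,c)
k=(P[:,2]>0.078)&(P[:,2]<0.09)&(np.hypot(P[:,0]-.543,P[:,1]+.1205)<.04)
print(k.sum(),P[k].mean(0),np.percentile(P[k,2],[5,50,95]),rect(P[k]))
E
```

```text
t 1.77 tcp [ 0.5424 -0.1213  0.18  ] yaw 19.86 offset [ 0.029 -0.018 -0.   ] turn -0.027 tilt [-0.0013  0.     -1.    ]
[ 7.15332303e-02  3.11584894e-01 -2.38757721e-01 -1.14744726e-04
 -1.02172414e+00 -2.86636673e+00]
1067 [ 0.54479474 -0.11915663  0.08119621] [0.07959984 0.08127733 0.08248774] (array([ 0.5449, -0.1194]), (47.4, 12.0), -65.63)
```

View pics/w1.png

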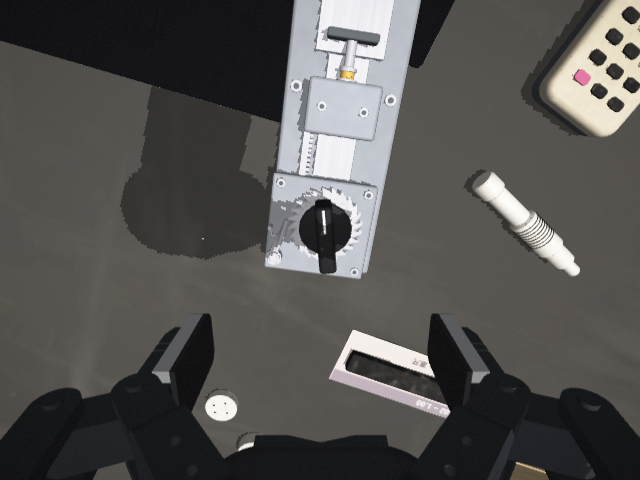

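Wrist view: bar at (325,235), centre (0.545,-0.119), yaw -65.6°, top at about 82 mm; the fingers straddle it. Now lowering onto it.

Emit:
jog_arm(
  offset=[
    [0.1,-0.03,2.5],
    [0.1,-0.03,3.5],
    [0.1,-0.03,4.13],
    [0.1,-0.03,4.13],
    [0.1,-0.03,4.13],
  ],
  turn=[-0.9,-0.9,-0.9,-0.9,-0.9],
)

```text
time: 2.23
tool_pos: [0.5441, -0.1202, 0.0554]
orientation: [-0.0, 0.978, 0.211, -0.002]
contact_force: [0.0, -1.0, 0.8]
gripper_width: 1.003
```

Emit:
jog_arm(
  offset=[
    [0,0,0],
    [0,0,0],
    [0,0,0],
    [0,0,0],
    [0,0,0],
    [0,0,0],
    [0,0,0],
    [0,0,0],
    [0,0,0],
    [0,0,0],
  ],
  turn=[0,0,0,0,0,0,0,0,0,0],
  jaw=1,
)

```text
time: 3.07
tool_pos: [0.5452, -0.1193, 0.0575]
orientation: [0.0, 0.977, 0.211, -0.001]
contact_force: [-2.5, -0.3, 6.7]
gripper_width: 0.127
```

```bash
python3 - <<'E'
from h import *
go([0.5449,-0.1194,0.06],24.4); s=state(); print(s["contact_force"],s["wrist_torque"],s["gripper_width"],s["joints"])
E
```

```text
t 3.07 tcp [ 0.5452 -0.1193  0.0575] yaw 24.42 offset [-0.012 -0.001 -0.082] turn 0.003 tilt [-9.e-04 -7.e-04 -1.e+00]
[-2.50033173 -0.27870765  6.72263387] [-0.12705737  0.79183153 -0.00633247] 0.12714267898513515 [ 7.53282108e-02  4.59816528e-01 -3.71706113e-01  8.62204304e-04
 -7.40213428e-01 -2.79139399e+00]
```

Emit:
jog_arm(
  offset=[
    [0,0,-0.15],
    [0,0,-0.3],
    [0,0,-0.38],
    [0,0,-0.38],
    [0,0,-0.38],
  ],
  turn=[0,0,0,0,0],
)

```text
time: 3.48
tool_pos: [0.5451, -0.1192, 0.0658]
orientation: [-0.0, 0.978, 0.211, -0.001]
contact_force: [2.7, -3.2, -13.4]
gripper_width: 0.125
```

Emit:
jog_arm(
  offset=[
    [0,0,0],
    [0,0,0],
    [0,0,0],
    [0,0,0],
    [0,0,0],
    [0,0,0],
    [0,0,0],
    [0,0,0],
    [0,0,0],
    [0,0,0],
    [0,0,0],
    [0,0,0],
    [0,0,0],
    [0,0,0],
    [0,0,0],
    [0,0,0],
    [0,0,0],
    [0,0,0],
    [0,0,0],
  ],
  turn=[-0.5,-1.5,-2.5,-3.5,-4.5,-5.5,-6.5,-7.5,-8.5,-9.5,-10.5,-11.5,-12.5,-13.3,-14,-14.6,-15.2,-15.2,-15.2],
)

```text
time: 5.07
tool_pos: [0.5446, -0.1197, 0.0658]
orientation: [-0.001, 0.64, 0.768, -0.001]
contact_force: [1.8, -6.4, -13.6]
gripper_width: 0.124
```

```bash
python3 - <<'E'
from h import *
go([0.5449,-0.1194,0.0575],101.67); s=state(); print(s["contact_force"],s["wrist_torque"],s["gripper_width"],s["joints"][5])
c=camera_info("wrist"); p,d=snapshot("wrist"); cv2.imwrite("pics/w2.png",p[:,:,::-1]); np.save("w2.npy",d); np.save("w2c.npy",c,allow_pickle=True)
E
```

```text
t 5.07 tcp [ 0.5446 -0.1197  0.0658] yaw 100.36 offset [0.009 0.013 0.277] turn -0.263 tilt [-3.1e-03 -4.0e-04 -1.0e+00]
[  1.77296563  -6.38277815 -13.57771621] [-1.90781127e+00 -8.93496281e-01  7.78164848e-04] 0.12441685781950788 -1.4646345936744143
```

View pics/w2.png

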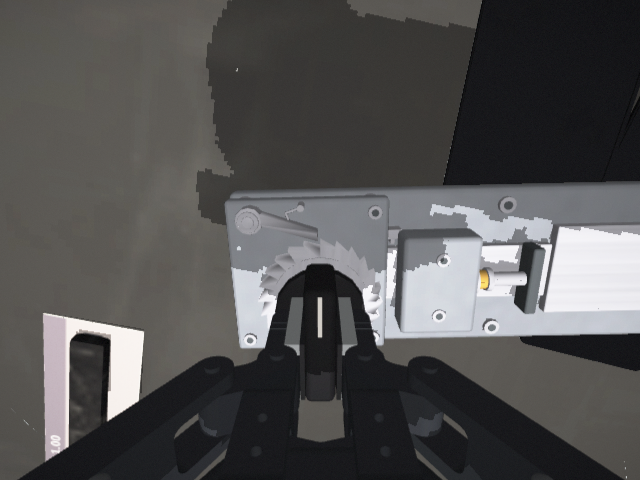

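Emit:
jog_arm(
  offset=[
    [0,0,0],
    [0,0,0],
    [0,0,0.1],
    [0,0,0.2],
    [0,0,0.28],
    [0,0,0.28],
  ],
  turn=[-0.2,-0.2,-0.2,-0.2,-0.2,-0.2],
)

```text
time: 5.62
tool_pos: [0.5447, -0.1198, 0.0584]
orientation: [-0.001, 0.634, 0.774, -0.001]
contact_force: [0.1, -4.9, -5.5]
gripper_width: 0.124
```

Emit:
jog_arm(
  offset=[
    [0,0,0],
    [0,0,0],
    [0,0,0],
    [0,0,0],
    [0,0,-1],
    [0,0,-2.2],
    [0,0,-3.4],
    [0,0,-4.6],
    [0,0,-4.6],
  ],
  turn=[0,0,0,0,0,0,0,0,0],
  jaw=-1,
)

```text
time: 6.37
tool_pos: [0.5504, -0.1193, 0.2064]
orientation: [0.007, 0.633, 0.774, 0.005]
contact_force: [1.4, -0.3, 1.1]
gripper_width: 1.0
```

```bash
python3 - <<'E'
from h import *
go([0.4426,0.3187,0.16],176.5); s=state(); print(s["contact_force"],s["gripper_width"],s["joints"])
c=camera_info("wrist"); p,d=snapshot("wrist"); cv2.imwrite("pics/w3.png",p[:,:,::-1]); np.save("w3.npy",d); np.save("w3c.npy",c,allow_pickle=True)
E
```

```text
t 6.37 tcp [ 0.5504 -0.1193  0.2064] yaw 101.51 offset [15.029 -0.63   1.462] turn -14.998 tilt [ 0.0168 -0.0017 -0.9999]
[ 1.3964381  -0.28547673  1.12875264] 0.9998122875758839 [ 0.07598256  0.29112663 -0.19788068  0.00340841 -1.06518048 -1.44745578]
```

View pics/w3.png

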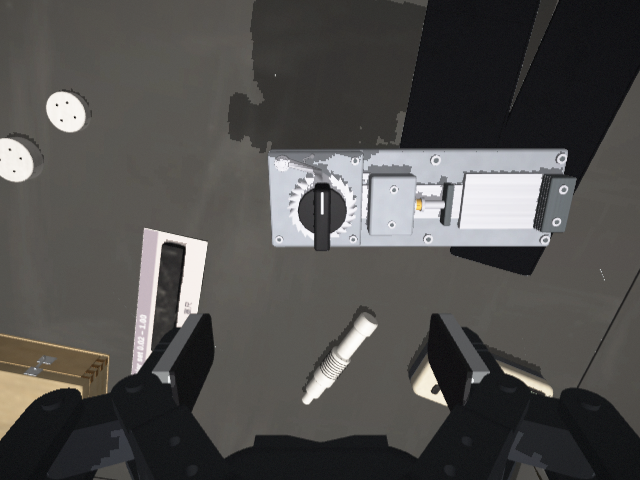

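The bar is square to the clamp, so the knob is at 0; the jaw is open, with the pad at column 450 and the fixed jaw at column 545. Now to the block, reading the pad gap from this picture meanwhile.

Emit:
jog_arm(
  offset=[
    [15,-0.47,1.9],
    [15,-0.47,1.9],
    [15,-0.47,1.9],
    [15,-0.47,1.9],
    [15,-0.47,1.9],
    [15,-0.47,1.9],
    [15,-0.47,1.9],
    [15,-0.47,1.9],
    [15,-0.47,1.9],
    [15,-0.47,1.9],
    [15,-0.47,1.9],
    [15,-0.47,1.9],
    [15,-0.47,1.9],
    [15,-0.47,1.9],
    [15,-0.47,1.9],
    [15,-0.47,1.9],
    [15,-0.47,1.9],
    [15,-0.47,1.9],
  ],
  turn=[-15,-15,-15,-15,-15,-15,-15,-15,-15,-15,-15,-15,-15,-15,-15,-15,-15,-15],
)

```text
time: 7.92
tool_pos: [0.4433, 0.3186, 0.1407]
orientation: [0.0, 0.032, 0.999, 0.0]
contact_force: [-0.4, -0.3, -0.8]
gripper_width: 1.002
```

```bash
python3 - <<'E'
from h import *
# clamp from w3
d=np.load("w3.npy"); c=np.load("w3c.npy",allow_pickle=True).item(); p=cv2.imread("pics/w3.png")
uv=np.argwhere(np.ones((130,330)))[:,::-1]+[260,130]; uv=uv[d[uv[:,1],uv[:,0]]>0]; P=pts("wrist",d,uv,c)
print("z hist",np.percentile(P[:,2],[2,50,98]))
k=(P[:,2]>.010)&(P[:,2]<.05); r=rect(P[k]); print("plate+",r)
a=np.radians(r[2]); y=np.array([-abs(np.cos(a)),abs(np.sin(a))])
if True: y=np.array([np.cos(a),np.sin(a)]); y*=np.sign(y[1])
x=np.array([y[1],-y[0]]); L=np.c_[(P[:,:2]-r[0])@x,(P[:,:2]-r[0])@y,P[:,2]]*1000
for name,q in dict(jaw=(L[:,2]>28)&(L[:,1]>90),pad=(L[:,2]>25)&(L[:,1]>5)&(L[:,1]<80)&(abs(L[:,0])<30),anv=(L[:,2]>20)&(L[:,2]<24)&(L[:,1]>20)&(L[:,1]<108)).items():
    if q.sum()>5: print(name,q.sum(),np.percentile(L[q],[2,50,98],axis=0).round(1).tolist())
print("rays: fixed jaw face",(ray("wrist",[[546,205]],.032,c)[0,:2]-r[0])@y*1000,"pad face z.025/.035",[(ray("wrist",[[454,205]],z,c)[0,:2]-r[0])@y*1000 for z in(.025,.035)])
# block
go([0.4426,0.3187,0.14],176.5)
c=camera_info("wrist"); p,d=snapshot("wrist"); cv2.imwrite("pics/w4.png",p[:,:,::-1])
hsv=cv2.cvtColor(p,cv2.COLOR_RGB2HSV); w=(hsv[...,2]>170)&(hsv[...,1]<50)
w=cv2.morphologyEx(w.astype(np.uint8),cv2.MORPH_CLOSE,np.ones((9,9)))
for s,ce,uv in blobs(w,1500): print(s,ce,rect(ray("wrist",uv,.015,c)),np.median(pts("wrist",d,uv,c)[:,2]))
E
```

```text
z hist [-0.00139723  0.0162297   0.08025817]
plate+ (array([ 0.528 , -0.0386]), (258.2, 90.5), -78.26)
jaw 1640 [[-23.8, 106.4, 28.8], [-1.7, 114.6, 35.3], [22.2, 126.8, 37.0]]
pad 589 [[-17.8, 6.4, 26.1], [-1.3, 21.7, 34.0], [16.4, 27.1, 36.6]]
anv 4462 [[-24.3, 33.6, 20.2], [-1.2, 72.2, 21.4], [23.6, 106.6, 23.0]]
rays: fixed jaw face 108.77640079947452 pad face z.025/.035 [np.float64(32.62745452679634), np.float64(29.05578553973241)]
t 7.92 tcp [0.4433 0.3186 0.1407] yaw 176.31 offset [0.024 0.002 0.022] turn -0.038 tilt [ 2.e-04  3.e-04 -1.e+00]
[  407    14    66   243 11741] [437.58947279 129.62584107] (array([0.3592, 0.2632]), (160.8, 34.0), 88.02) -0.00017089393002716675
[ 290  194   61   77 4523] [320.49369887 231.90183507] (array([0.4433, 0.3209]), (59.3, 44.4), 87.07) 0.014504290504548689
```

View pics/w4.png

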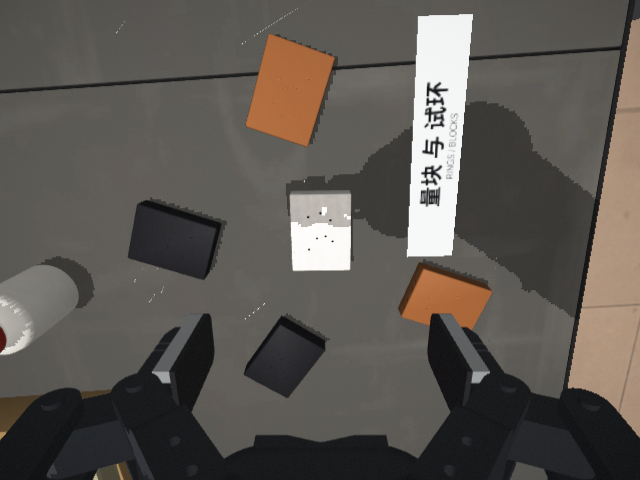

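Wrist view: the silver slab is at (320,232), clear of its neighbours; centre (0.443,0.321), yaw 87.1°. Pad gap reads about 78 mm. Grasping across the 45 mm width.

Emit:
jog_arm(
  offset=[
    [0,0.075,1.2],
    [0,0.075,2.4],
    [0,0.075,3.4],
    [0,0.075,4.1],
    [0,0.075,4.4],
    [0,0.075,4.53],
    [0,0.075,4.53],
    [0,0.075,4.53],
  ],
  turn=[-0.15,-0.15,-0.15,-0.15,-0.15,-0.15,-0.15,-0.15],
  jaw=-0.35,
)

```text
time: 8.63
tool_pos: [0.4439, 0.3224, 0.0057]
orientation: [0.001, 0.025, 1.0, 0.001]
contact_force: [-0.3, 0.5, 0.6]
gripper_width: 0.673
```

Emit:
jog_arm(
  offset=[
    [0,0,0],
    [0,0,0],
    [0,0,0],
    [0,0,0],
    [0,0,0],
    [0,0,0],
  ],
  turn=[0,0,0,0,0,0],
  jaw=1,
)

```text
time: 9.13
tool_pos: [0.4439, 0.3226, 0.0066]
orientation: [0.001, 0.025, 1.0, 0.001]
contact_force: [-0.4, 1.0, 6.3]
gripper_width: 0.507
```

Emit:
jog_arm(
  offset=[
    [0,0,0],
    [0,0,0],
    [0,0,0],
    [0,0,-0.18],
    [0,0,-0.18],
    [0,0,-0.18],
  ],
  turn=[0,0,0,0,0,0],
  jaw=-0.3,
)

```text
time: 9.63
tool_pos: [0.4434, 0.3219, 0.0103]
orientation: [0.0, 0.025, 1.0, 0.0]
contact_force: [0.3, -0.6, -0.3]
gripper_width: 0.649
```

Emit:
jog_arm(
  offset=[
    [0,0,0],
    [0,0,0],
    [0,0,0],
    [0,0,0],
    [0,0,0],
    [0,0,0],
    [0,0,0],
  ],
  turn=[0,0,0,0,0,0,0],
  jaw=1,
)

```text
time: 10.22
tool_pos: [0.4434, 0.3218, 0.0106]
orientation: [0.0, 0.025, 1.0, 0.0]
contact_force: [-0.5, -0.4, 5.9]
gripper_width: 0.489
```

Emit:
jog_arm(
  offset=[
    [0,0,-0.7],
    [0,0,-1.7],
    [0,0,-2.7],
    [0,0,-3.5],
    [0,0,-3.5],
  ],
  turn=[0,0,0,0,0],
)

```text
time: 10.63
tool_pos: [0.4451, 0.3238, 0.1196]
orientation: [0.003, 0.024, 1.0, 0.003]
contact_force: [0.9, 0.8, -2.2]
gripper_width: 0.486
```

```bash
python3 - <<'E'
from h import *
go([0.511,0.036,0.116],191.7); s=state(); print(s["contact_force"],s["gripper_width"],s["joints"])
c=camera_info("wrist"); p,d=snapshot("wrist"); cv2.imwrite("pics/w5.png",p[200:480,120:520,::-1])
E
```

```text
t 10.63 tcp [0.4451 0.3238 0.1196] yaw 177.2 offset [-2.661 -9.474  0.069] turn -2.9 tilt [ 0.0066  0.0068 -1.    ]
[ 0.85667846  0.83610614 -2.16621756] 0.48648250137880567 [ 0.92403275  0.36348639 -0.33572023  0.00148426 -0.86220445 -0.97386365]
```

View pics/w5.png

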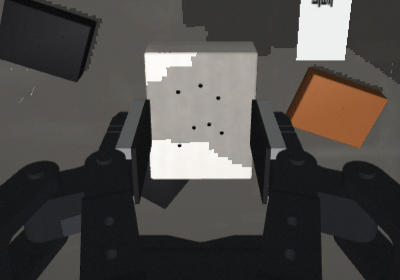

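Crop: the slab is held squarely between the pads. On to above the seat, aiming 4 mm off the fixed jaw.

Emit:
jog_arm(
  offset=[
    [-0.28,-1,0],
    [-0.56,-2,0],
    [-0.84,-3,0],
    [-1.12,-4,0],
    [-1.4,-5,0],
    [-1.68,-6,0],
    [-2,-7,0],
    [-2.3,-8,0],
    [-2.6,-9,0],
    [-2.77,-9.47,0],
    [-2.77,-9.47,0],
    [-2.77,-9.47,0],
    [-2.77,-9.47,0],
    [-2.77,-9.47,0],
  ],
  turn=[-0.3,-0.6,-0.9,-1.2,-1.5,-1.8,-2.1,-2.4,-2.7,-2.9,-2.9,-2.9,-2.9,-2.9],
)

```text
time: 11.85
tool_pos: [0.5113, 0.0345, 0.1141]
orientation: [-0.001, -0.102, 0.995, -0.0]
contact_force: [-0.1, -0.1, -2.9]
gripper_width: 0.488
```

```bash
python3 - <<'E'
from h import *
go([0.5126,0.034,0.0335],191.7)
c=camera_info("wrist"); p,d=snapshot("wrist"); cv2.imwrite("pics/w6.png",p[:,:,::-1])
s=state(); zt=s["tool_pos"][2]-.0106+.015
uv=np.argwhere(d>0)[:,::-1]; P=pts("wrist",d,uv,c); g=p.min(2)[uv[:,1],uv[:,0]]
k=(abs(P[:,2]-zt)<.006)&(g>110); print("held block",k.sum(),rect(P[k]),np.median(P[k,2]),zt)
m=np.zeros(d.shape,np.uint8); m[uv[k,1],uv[k,0]]=1; m=cv2.morphologyEx(m,cv2.MORPH_OPEN,np.ones((5,5)))
b=max(blobs(m,500),key=lambda t:t[0][4]); print(b[0],rect(ray("wrist",b[2],np.median(P[k,2]),c)))
q,dd=snapshot("top"); cv2.imwrite("pics/t6.png",q[:,:,::-1])
E
```

```text
t 11.85 tcp [0.5113 0.0345 0.1141] yaw -168.3 offset [-0.044 -0.024  2.686] turn -0.001 tilt [-1.7e-03 -3.0e-04 -1.0e+00]
held block 13136 (array([0.5126, 0.034 ]), (60.9, 49.5), -78.1) 0.11783601662030226 0.11877940920620507
[  264   251   114   128 13096] (array([0.5113, 0.0331]), (59.7, 44.6), -78.36)
```

View pics/w6.png

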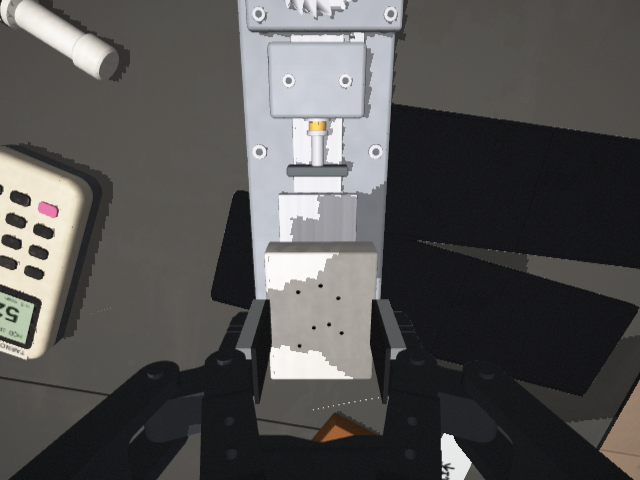

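Emit:
jog_arm(
  offset=[
    [-0.045,-0.02,0.8],
    [-0.045,-0.02,1.6],
    [-0.045,-0.02,2.1],
    [-0.045,-0.02,2.4],
    [-0.045,-0.02,2.6],
    [-0.045,-0.02,2.65],
    [-0.045,-0.02,2.68],
    [-0.045,-0.02,2.7],
    [-0.045,-0.02,2.7],
  ],
  turn=[0,0,0,0,0,0,0,0,0],
)

```text
time: 12.7
tool_pos: [0.514, 0.0337, 0.0347]
orientation: [0.001, -0.102, 0.995, 0.0]
contact_force: [0.1, -0.2, -2.7]
gripper_width: 0.489
```

Emit:
jog_arm(
  offset=[
    [0,0,0.03],
    [0,0,0.06],
    [0,0,0.09],
    [0,0,0.09],
    [0,0,0.09],
  ],
  turn=[0,0,0,0,0],
)

```text
time: 13.12
tool_pos: [0.5138, 0.0335, 0.0327]
orientation: [0.001, -0.102, 0.995, 0.0]
contact_force: [-2.8, 0.3, 6.2]
gripper_width: 0.49
```

Emit:
jog_arm(
  offset=[
    [0,0,0],
    [0,0,0],
    [0,0,0],
    [0,0,0],
    [0,0,-0.5],
    [0,0,-1.5],
    [0,0,-2.7],
    [0,0,-3.9],
    [0,0,-5],
    [0,0,-5],
    [0,0,-5],
    [0,0,-5],
    [0,0,-5],
  ],
  turn=[0,0,0,0,0,0,0,0,0,0,0,0,0],
  jaw=-0.4,
)

```text
time: 14.2
tool_pos: [0.5124, 0.0331, 0.1797]
orientation: [-0.002, -0.101, 0.995, -0.0]
contact_force: [0.3, -0.5, 0.9]
gripper_width: 0.7
```

```bash
python3 - <<'E'
from h import *
go([0.5448,-0.1196,0.16],101.7); print(state()["joints"])
c=camera_info("wrist"); p,d=snapshot("wrist"); cv2.imwrite("pics/w7.png",p[:,:,::-1])
uv=np.argwhere(d>0)[:,::-1]; P=pts("wrist",d,uv,c); g=p.min(2)[uv[:,1],uv[:,0]]
k=(abs(P[:,2]-.037)<.007)&(g>90)&(np.hypot(P[:,0]-.512,P[:,1]-.035)<.045)
m=np.zeros(d.shape,np.uint8); m[uv[k,1],uv[k,0]]=1; m=cv2.morphologyEx(m,cv2.MORPH_OPEN,np.ones((5,5)))
b=max(blobs(m,500),key=lambda t:t[0][4]); print(b[0],rect(ray("wrist",b[2],.037,c)),np.percentile(pts("wrist",d,b[2],c)[:,2],[5,50,95]))
E
```

```text
t 14.2 tcp [0.5124 0.0331 0.1797] yaw -168.37 offset [-0.034 -5.205  0.657] turn 17.986 tilt [-3.1e-03 -9.0e-04 -1.0e+00]
[ 3.80849150e-01  2.43717100e-01 -3.36882596e-01 -4.44107419e-04
 -9.93422224e-01 -1.77587002e-01]
[ 289  184   59   75 4213] (array([0.514 , 0.0318]), (60.4, 44.7), -78.22) [0.03521427 0.03647745 0.03759357]
```

View pics/w7.png

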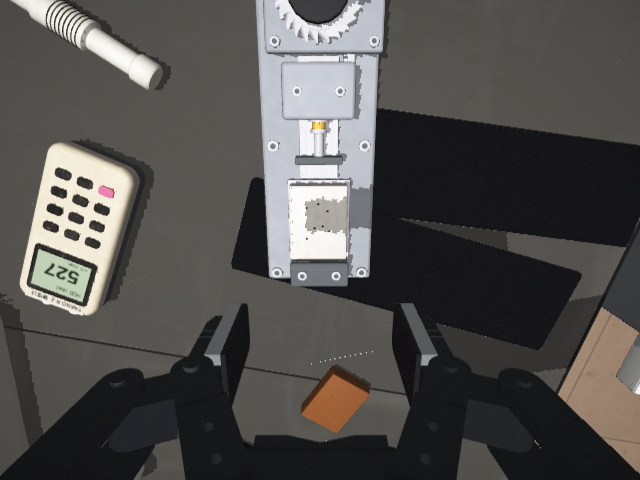

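The slab lies flat on the anvil, about 3–5 mm off the fixed jaw at (319,222), square (-78.2° against -78.3°). The slack of 17–20 mm means touch on click 4 and click 5 as the goal (about 9–11 N). Back to the knob.

Emit:
jog_arm(
  offset=[
    [-0.03,-1.3,0],
    [-0.03,-2.6,0.2],
    [-0.03,-3.9,0.4],
    [-0.03,-5.2,0.6],
    [-0.03,-5.2,0.6],
    [-0.03,-5.2,0.6],
    [-0.03,-5.2,0.6],
    [-0.03,-5.2,0.6],
    [-0.03,-5.2,0.6],
    [-0.03,-5.2,0.6],
    [-0.03,-5.2,0.6],
    [-0.03,-5.2,0.6],
    [-0.03,-5.2,0.6],
    [-0.03,-5.2,0.6],
    [-0.03,-5.2,0.6],
    [-0.03,-5.2,0.6],
    [-0.03,-5.2,0.6],
    [-0.03,-5.2,0.6],
  ],
  turn=[18,18,18,18,18,18,18,18,18,18,18,18,18,18,18,18,18,18],
)

```text
time: 15.75
tool_pos: [0.5457, -0.1192, 0.163]
orientation: [-0.0, 0.631, 0.775, -0.0]
contact_force: [-0.5, 0.0, -0.2]
gripper_width: 0.698
```

```bash
python3 - <<'E'
from h import *
go([0.5448,-0.1196,0.06],101.7)
c=camera_info("wrist"); p,d=snapshot("wrist"); cv2.imwrite("pics/w8.png",p[:,:,::-1])
uv=np.argwhere((p.max(2)<75)&(d>0))[:,::-1]; P=pts("wrist",d,uv,c)
k=(P[:,2]>.076)&(P[:,2]<.09)&(np.hypot(P[:,0]-.5445,P[:,1]+.1195)<.04)
print(k.sum(),rect(P[k]),np.percentile(P[k,2],[5,50,95]))
E
```

```text
t 15.75 tcp [ 0.5457 -0.1192  0.163 ] yaw 101.69 offset [-0.007 -0.031  3.433] turn -0.003 tilt [-4.e-04 -1.e-04 -1.e+00]
1223 (array([ 0.5447, -0.1199]), (47.8, 11.9), 12.03) [0.07926703 0.0812504  0.08238415]
```

Emit:
jog_arm(
  offset=[
    [-0.02,-0.03,1.2],
    [-0.02,-0.03,2.4],
    [-0.02,-0.03,3.1],
    [-0.02,-0.03,3.47],
    [-0.02,-0.03,3.47],
    [-0.02,-0.03,3.47],
  ],
  turn=[0,0,0,0,0,0],
)

```text
time: 16.3
tool_pos: [0.5451, -0.12, 0.0589]
orientation: [-0.0, 0.631, 0.775, -0.0]
contact_force: [-0.2, -0.2, 0.3]
gripper_width: 0.702
```

Emit:
jog_arm(
  offset=[
    [0,0,0],
    [0,0,0],
    [0,0,0],
    [0,0,0],
    [0,0,0],
    [0,0,0],
    [0,0,0],
    [0,0,0],
  ],
  turn=[0,0,0,0,0,0,0,0],
  jaw=1,
)

```text
time: 16.97
tool_pos: [0.5456, -0.12, 0.0603]
orientation: [0.001, 0.632, 0.775, 0.0]
contact_force: [-1.1, 0.6, 6.0]
gripper_width: 0.125
```

```bash
python3 - <<'E'
from h import *
go([0.5448,-0.1196,0.0585],101.7); s=state(); print(s["contact_force"],s["wrist_torque"],s["gripper_width"],s["joint_efforts"][5])
E
```

```text
t 16.97 tcp [ 0.5456 -0.12    0.0603] yaw 101.67 offset [ 0.017 -0.024  0.058] turn -0.007 tilt [ 1.7e-03 -2.0e-04 -1.0e+00]
[-1.10107596  0.61687874  6.03326104] [0.24528397 0.36828676 0.03952973] 0.12543787248070454 0.03210416296496987
```

Emit:
jog_arm(
  offset=[
    [0,0,0],
    [0,0,0],
    [0,0,0],
    [0,0,0],
    [0,0,0],
    [0,0,0],
    [0,0,0],
    [0,0,0],
    [0,0,0],
    [0,0,0],
    [0,0,0],
    [0,0,0],
    [0,0,0],
  ],
  turn=[0.8,1.6,2.4,3.2,4,4.8,5.6,6.4,7.2,8,8.8,9.2,9.2],
)

```text
time: 18.05
tool_pos: [0.5456, -0.1201, 0.0602]
orientation: [0.001, 0.884, 0.467, 0.001]
contact_force: [-0.8, 0.6, 5.7]
gripper_width: 0.131
```

```bash
cat > q.py <<'E'
from h import *
go([0.5448,-0.1196,0.0585],101.7); s=state(); print(s["contact_force"],s["wrist_torque"],s["gripper_width"],s["joint_efforts"][5])
E
python3 q.py
```

```text
t 18.05 tcp [ 0.5456 -0.1201  0.0602] yaw 55.62 offset [ 0.    -0.031  0.058] turn -9.215 tilt [ 1.4e-03 -5.0e-04 -1.0e+00]
[-0.76892097  0.55136895  5.7464919 ] [ 0.00791151  0.38294769 -0.02668891] 0.13061567203915667 -0.17720391042530537
```

Emit:
jog_arm(
  offset=[
    [0,0,0],
    [0,0,0],
    [0,0,0],
    [0,0,0],
    [0,0,0],
    [0,0,0],
    [0,0,0],
  ],
  turn=[0.6,1.2,1.8,2.4,3,3,3],
)

```text
time: 18.63
tool_pos: [0.5455, -0.1202, 0.0602]
orientation: [0.001, 0.938, 0.348, 0.001]
contact_force: [-0.7, 0.0, 6.2]
gripper_width: 0.124
```

```bash
python3 q.py; python3 - <<'E'
from h import *
c=camera_info("wrist"); p,d=snapshot("wrist"); cv2.imwrite("pics/w9.png",p[:,:,::-1])
E
```

```text
t 18.63 tcp [ 0.5455 -0.1202  0.0602] yaw 40.69 offset [-0.006 -0.03   0.058] turn -12.202 tilt [ 1.3e-03 -6.0e-04 -1.0e+00]
[-6.74753782e-01  1.26888164e-03  6.15285741e+00] [-0.11285391  0.43752082  0.07477202] 0.1238643452379 -0.05182109889574349
```

View pics/w9.png

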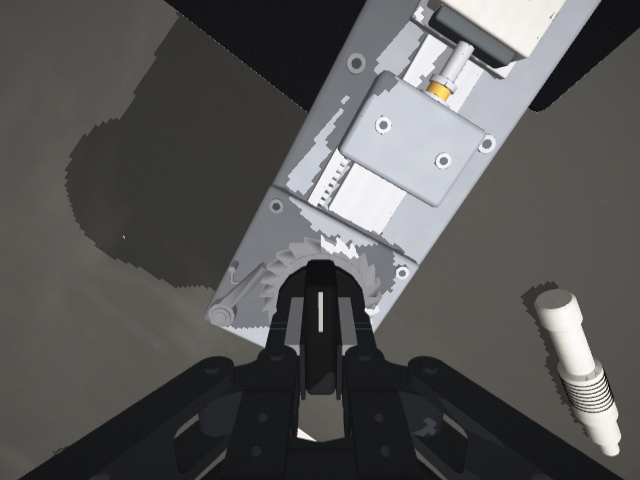

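After click 4 the pad is at the block, top of picture near (475,40); as expected. One more click.

Emit:
jog_arm(
  offset=[
    [0,0,0],
    [0,0,0],
    [0,0,0],
    [0,0,0],
    [0,0,0],
    [0,0,0],
    [0,0,0],
    [0,0,0],
    [0,0,0],
  ],
  turn=[0.6,1.2,1.8,2.4,2.8,3,3,3,3],
)

```text
time: 19.43
tool_pos: [0.5455, -0.1202, 0.0602]
orientation: [0.0, 0.975, 0.223, 0.0]
contact_force: [-1.5, -0.2, 6.8]
gripper_width: 0.119
```

```bash
python3 q.py
```

```text
t 19.43 tcp [ 0.5455 -0.1202  0.0602] yaw 25.73 offset [-0.011 -0.028  0.057] turn -15.195 tilt [ 1.e-03 -8.e-04 -1.e+00]
[-1.54683542 -0.19386221  6.78307474] [-0.10321637  0.42407633  0.17306546] 0.11929315514996756 -0.16520138829946518
```

Emit:
jog_arm(
  offset=[
    [0,0,0],
    [0,0,0],
    [0,0,0],
    [0,0,0],
    [0,0,0],
    [0,0,-0.5],
    [0,0,-1.5],
    [0,0,-2.7],
    [0,0,-3.9],
    [0,0,-4.5],
    [0,0,-4.5],
    [0,0,-4.5],
    [0,0,-4.5],
    [0,0,-4.5],
  ],
  turn=[0,0,0,0,0,0,0,0,0,0,0,0,0,0],
  jaw=-0.4,
)

```text
time: 20.6
tool_pos: [0.544, -0.1199, 0.1924]
orientation: [-0.0, 0.975, 0.222, -0.002]
contact_force: [0.6, -0.5, -0.3]
gripper_width: 0.698
```

```bash
python3 q.py; python3 - <<'E'
from h import *
c=camera_info("wrist"); p,d=snapshot("wrist"); cv2.imwrite("pics/w10.png",p[:,:,::-1]); np.save("w10.npy",d); np.save("w10c.npy",c,allow_pickle=True)
uv=np.argwhere((p.max(2)<75)&(d>0))[:,::-1]; P=pts("wrist",d,uv,c)
k=(P[:,2]>.076)&(P[:,2]<.09)&(np.hypot(P[:,0]-.5445,P[:,1]+.1195)<.04)
r=rect(P[k]); print("bar",r,np.percentile(P[k,2],[5,50,95]),"knob rad",np.radians(12.03-r[2]))
E
```

```text
t 20.6 tcp [ 0.544  -0.1199  0.1924] yaw 25.63 offset [0.043 0.01  4.462] turn -15.214 tilt [-3.5e-03  2.0e-04 -1.0e+00]
[ 0.60074087 -0.53357127 -0.32519499] [-0.03362113  0.0537966  -0.0195289 ] 0.6976801153402123 -1.997700564970728e-05
bar (array([ 0.5448, -0.1194]), (47.5, 12.0), -61.49) [0.07932312 0.08124734 0.0824722 ] knob rad 1.283166066066231
```

View pics/w10.png

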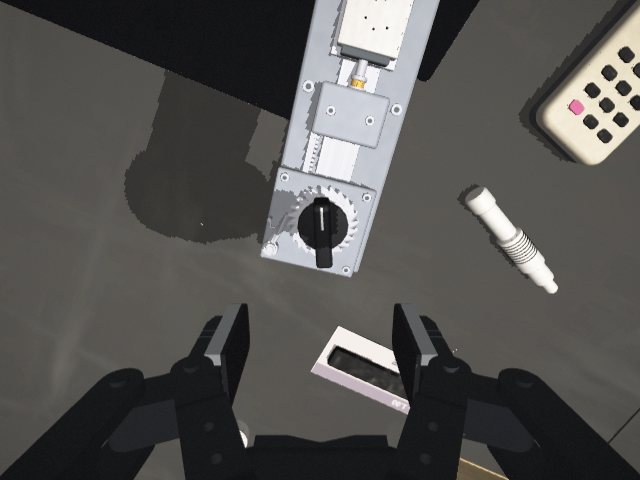

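The bar shows knob 1.283 rad, which is click 5 (1.309) with the usual back-rest; the knob is down (same top height as before) and the pad is against the block at (365,55). Last check: spring compression from the ring-to-pad distance, free (w1) against now (w10).

```bash
python3 - <<'E'
from h import *
y=np.array([-.2028,.9792]); k0=np.array([.5448,-.1196])
for n in("w1","w3","w10"):
    p=cv2.imread(f"pics/{n}.png"); d=np.load(n+".npy"); c=np.load(n+"c.npy",allow_pickle=True).item()
    h=cv2.cvtColor(p,cv2.COLOR_BGR2HSV)
    g=((h[...,0]>12)&(h[...,0]<30)&(h[...,1]>130)&(h[...,2]>120)); uv=np.argwhere(g)[:,::-1]
    Q=ray("wrist",uv,.031,c); L=(Q[:,:2]-k0); s=(L@y>.03)&(L@y<.12)&(abs(L@[y[1],-y[0]])<.012); ring=(L@y)[s]*1000
    uv=np.argwhere((p.max(2)<110)&(h[...,1]<110))[:,::-1]; Q=ray("wrist",uv,.034,c); L=Q[:,:2]-k0; a=L@y*1000; b=L@[y[1],-y[0]]*1000
    out={}
    for lo,hi in((-14,-8),(8,14)):
        q=(b>lo)&(b<hi)&(a>ring.mean()+3)&(a<ring.mean()+50)
        out[lo]=np.percentile(a[q],[3,50,97]).round(1).tolist()+[int(q.sum())]
    print(n,"ring",ring.mean().round(1),ring.size,"pad band",out)
E
```

```text
w1 ring 109.0 80 pad band {-14: [121.2, 130.7, 132.0, 40], 8: [121.0, 130.7, 132.1, 44]}
w3 ring 82.7 40 pad band {-14: [101.2, 103.8, 118.4, 47], 8: [101.2, 103.9, 118.4, 40]}
w10 ring 107.5 71 pad band {-14: [121.2, 123.2, 129.3, 50], 8: [121.1, 123.3, 147.2, 52]}
```

```bash
python3 - <<'E'
from h import *
y=np.array([-.2028,.9792]); x=np.array([y[1],-y[0]]); k0=np.array([.5448,-.1196])
from scipy.ndimage import map_coordinates
for n,ring in(("w1",109.0),("w3",82.7),("w10",107.5)):
    p=cv2.cvtColor(cv2.imread(f"pics/{n}.png"),cv2.COLOR_BGR2GRAY).astype(float); c=np.load(n+"c.npy",allow_pickle=True).item(); M=np.array(c["camera_from_world"])
    a=np.arange(8,34,1.); prof=[]; dp=[]; dep=np.load(n+".npy")
    for b in(-13,-11,-9,9,11,13):
        W=np.c_[k0+((ring+a)/1000)[:,None]*y+b/1000*x,np.full(len(a),.034)]; q=W@M[:3,:3].T+M[:3,3]
        u=c["cx"]+c["fx"]*q[:,0]/-q[:,2]; v=c["cy"]-c["fy"]*q[:,1]/-q[:,2]
        prof.append(map_coordinates(p,[v,u],order=1)); 
    print(n); print(dict(zip(a.astype(int).tolist(),np.mean(prof,0).astype(int).tolist())))
E
```

```text
w1
{8: 241, 9: 242, 10: 242, 11: 231, 12: 128, 13: 183, 14: 242, 15: 241, 16: 241, 17: 241, 18: 241, 19: 221, 20: 163, 21: 38, 22: 44, 23: 96, 24: 117, 25: 117, 26: 115, 27: 113, 28: 159, 29: 239, 30: 239, 31: 239, 32: 239, 33: 238}
w3
{8: 231, 9: 218, 10: 218, 11: 223, 12: 223, 13: 223, 14: 229, 15: 230, 16: 220, 17: 178, 18: 139, 19: 41, 20: 35, 21: 37, 22: 70, 23: 113, 24: 119, 25: 118, 26: 116, 27: 126, 28: 200, 29: 230, 30: 230, 31: 230, 32: 230, 33: 229}
w10
{8: 241, 9: 243, 10: 240, 11: 241, 12: 240, 13: 190, 14: 94, 15: 70, 16: 43, 17: 94, 18: 118, 19: 119, 20: 118, 21: 115, 22: 110, 23: 209, 24: 244, 25: 245, 26: 245, 27: 245, 28: 245, 29: 245, 30: 244, 31: 244, 32: 244, 33: 245}
```

The pad edges sit 5.3–5.9 mm nearer the ring than when free, so about 7.5–8 N: within 6–14 N, with another click risking about 13 N. A numeric check of the block's pose from the top camera, then hand in.

```bash
python3 - <<'E'
from h import *
p,d=snapshot("top"); h=cv2.cvtColor(p,cv2.COLOR_RGB2HSV); cv2.imwrite("pics/t11.png",p[:,:,::-1])
uv=np.argwhere(np.ones((60,70)))[:,::-1]+[280,210]; P=pts("top",d,uv); 
Q=ray("top",uv,.037); k=(h[uv[:,1],uv[:,0],2]>195)&(h[uv[:,1],uv[:,0],1]<50)
m=np.zeros(d.shape,np.uint8); m[uv[k,1],uv[k,0]]=1
for s,ce,b in blobs(m,150): print(s,ce,rect(ray("top",b,.037)),np.median(pts("top",d,b)[:,2]))
E
```

```text
[ 283  210   52   60 2775] [307.29765766 240.56324324] (array([0.5173, 0.0433]), (152.0, 128.6), 1.55) 0.5975237831306699
```

Emit:
jog_arm(
  offset=[
    [0.42,-1.65,0],
    [0.84,-3.3,0],
    [0.84,-3.3,0],
    [0.84,-3.3,0],
    [0.84,-3.3,0],
    [0.84,-3.3,0],
    [0.84,-3.3,0],
    [0.84,-3.3,0],
    [0.84,-3.3,0],
  ],
  turn=[0,0,0,0,0,0,0,0,0],
)

```text
time: 21.45
tool_pos: [0.5249, -0.0206, 0.1939]
orientation: [0.0, 0.975, 0.221, -0.0]
contact_force: [-0.0, 0.0, 0.1]
gripper_width: 0.696
```

```bash
python3 - <<'E'
from h import *
c=camera_info("wrist"); p,d=snapshot("wrist"); cv2.imwrite("pics/w12.png",p[:,:,::-1])
uv=np.argwhere(d>0)[:,::-1]; P=pts("wrist",d,uv,c); g=p.min(2)[uv[:,1],uv[:,0]]
k=(abs(P[:,2]-.037)<.007)&(g>150)&(np.hypot(P[:,0]-.512,P[:,1]-.037)<.045)
m=np.zeros(d.shape,np.uint8); m[uv[k,1],uv[k,0]]=1; m=cv2.morphologyEx(m,cv2.MORPH_OPEN,np.ones((5,5)))
b=max(blobs(m,500),key=lambda t:t[0][4]); r=rect(ray("wrist",b[2],.037,c)); print(b[0],r,np.percentile(pts("wrist",d,b[2],c)[:,2],[5,50,95]))
k=(P[:,2]>.010)&(P[:,2]<.02)&(np.hypot(P[:,0]-.527,P[:,1]+.04)<.15); print("plate",rect(P[k]))
D=r[0]-[.5123,.0371]; y=np.array([-.2028,.9792]); print("off seat along/across mm",D@y*1000,D@[y[1],-y[0]]*1000)
E
```

```text
[ 304  103   72   88 4465] (array([0.513 , 0.0367]), (59.8, 44.7), -78.22) [0.03534483 0.03655452 0.03779246]
plate (array([ 0.5411, -0.0255]), (264.4, 170.7), -47.14)
off seat along/across mm -0.5336400000000044 0.6043200000000337
```

Block is within 1 mm of the seat, flat (top at 36.6 mm) and square (-78.2° against -78.3°).

```bash
python3 -c "
from bench import *
print(sign_off())"
```

```text
the job is handed in; nothing more can be done
None
```

I clamped the block and handed the job in at about 21.5 s; the hand-in gives no verdict. I pulled the knob up to its stop, turned it right back to 0 and let it down. The silver slab then went on the anvil, and I closed the clamp by five clicks.

Last checks before hand-in:

| Check | Result |
|---|---|
| Knob angle | 1.283 rad, resting just short of the fifth click (1.309) |
| Knob height | Bar top at the same height as at the start, so down on its pawl |
| Block position | About 0.8 mm from the seat, top at 36.6 mm, so flat |
| Block angle | Within about 0.1° of square to the jaws |
| Pad force | About 7.5–8 N, inside 6–14 N |
| Robot | Hand open and clear of everything |

- **Force is indirect:** I got it from 5.3–5.9 mm of spring compression seen in the wrist pictures, so it is good to about 1 N. The wrist torque was too noisy to measure it, though it rose about 0.10 N m over the last click, as one click of force should.
- **Lower than first expected:** the open pad gap came out near 80 mm, at the top of my earlier 77–80 mm estimate. A sixth click would have given about 13 N, too close to the limit, so I stopped at five.
- **Checks that failed:** one top-camera check was blocked by the arm and one fit of the base plate's outline was unusable. I repeated the block check from the wrist camera; the seat position comes from where the hand gripped the knob.

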